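Dry-fit a trailer wheel hub on its stub axle

TASK

Dry-fit the wheel hub on the stub axle that stands upright on the bench, before the grease, the seal and the nut: put the larger, black-caged bearing on first, down to the shoulder, then lower the aluminium hub over it with its studs up (do not drop it), then set the smaller, brass-caged bearing into the mouth of the hub, and the copper-coloured washer on top of that. Every part must be fully home and level, and the castle nut, the red dust cap and the grease tub stay where they are.

Things in the scene. Friction and masses are not known exactly. Their poses are not given: they have to be found in the camera images.
- stub: Steel stub axle, fixed upright on a grey plate 140 x 140 x 10 mm with a dark 90 mm square flange (bolt heads to 28 mm height). Origin: underside of the plate, on the axle's axis, at bench height; z up. Shaft: 42 mm across up to a flat shoulder at height 40 mm; 32 mm across to 52 mm; cone to 24 mm across at 57 mm; 24 mm to 86 mm; thread 19 mm from 88.5 to 102 mm; tip 12 mm across at 106 mm.
- stub_shoulder (a point): Point on the axle's axis at the height of its flat shoulder, 40 mm above the bench, on which the larger bearing comes to rest.
- inner_bearing: Larger taper roller bearing, steel, black cage: 54 mm across at the big end, 46 mm at the small end, 16 mm high, bore 35 mm, about 0.17 kg. It lies big end down, the right way up for the axle; the lowest 7 mm of its side are straight (grip there), above that it tapers. Origin: centre of its underside; z up its axis. Home: underside on the shoulder, 40 mm above the bench.
- hub: Aluminium wheel hub, 52 mm high, about 0.75 kg, standing studs up. Barrel below 72 mm across; flange 126 mm across at 20 to 30 mm height; snout above, 62 mm across from 33 mm to the rim at 52 mm (grip there). Four yellow 12 mm studs as high as the rim, on a 100 mm circle, 45 degrees off the hub's x and y axes. Origin: centre of underside; z up its axis. Home: underside 34 mm above the bench.
- hub_mouth (a point): Centre of the hub's mouth, at its rim, 52 mm above its underside. Mouth: 49 mm across, 12 mm deep, flat floor. Below it a 33 mm bore, then, open from below, a 57 mm bore 22 mm deep whose end bears on the larger bearing's top. The fingers do not fit into the mouth beside the smaller bearing.
- outer_bearing: Smaller taper roller bearing, steel, brass cage: 44 mm across at the big end, 39 mm at the small end, 14 mm high, bore 27 mm, about 0.09 kg. It lies small end down, the right way up for the hub; its upper 7 mm are straight (grip there). Origin: centre of its underside; z up. Home: on the mouth's floor, 74 mm above the bench, top 2 mm over the rim; let go just above, it slides the last few mm down.
- washer: Copper-coloured flat washer, 40 mm across, hole 23 mm, 5 mm thick, about 0.04 kg, lying flat. Origin: centre of its underside; z up. Home: flat on the smaller bearing, round the thread, underside 88 mm above the bench.
- castle_nut: Dark steel castle nut, 32 mm across, 18 mm high, lying on the bench; for later, leave it alone. Origin: centre of its underside.
- dust_cap: Red domed dust cap, 53 mm across, 28 mm high, lying on the bench; for later, leave it alone. Origin: centre of its underside.
- grease_tub: Blue grease tub with a yellow band and a white lid, 84 mm across, 72 mm high; leave it alone. Origin: centre of its underside.
There are look-alikes about, which are no part of the job. Leave any turquoise look-alike of the outer_bearing alone. What is shaped like the washer but purple is not meant.

How it is judged (in metres and radians):
On the way, in this order (a step that is already met when the one before it is completed fails the run):
1. the larger bearing sits on the shoulder of the axle (horizontal distance between inner_bearing and stub_shoulder below 0.004 m and z of inner_bearing in the frame of stub between 0.0375 and 0.0425 m and angle between inner_bearing's own z axis and vertical below 0.08 rad and contact force between the fingers and inner_bearing below 0.1 N), for 0.2 s.
2. the hub sits on the larger bearing (horizontal distance between hub and stub_shoulder below 0.006 m and z of hub in the frame of stub between 0.0315 and 0.0365 m and angle between hub's own z axis and vertical below 0.06 rad and contact force between the fingers and hub below 0.1 N), for 0.2 s.
3. the smaller bearing sits in the mouth of the hub (horizontal distance between outer_bearing and stub_shoulder below 0.004 m and z of outer_bearing in the frame of stub between 0.0715 and 0.0765 m and angle between outer_bearing's own z axis and vertical below 0.08 rad and contact force between the fingers and outer_bearing below 0.1 N), for 0.2 s.
At the end, for the whole second after the job is handed in: All four parts at rest on the stub axle, released, right way up: both bearings within 4 mm of the axis and 2.5 mm of home height, tilt under 0.08 rad; hub 6 mm, 2.5 mm, 0.06 rad; washer 5 mm, 3 mm, 0.1 rad (horizontal distance between each of inner_bearing, outer_bearing and stub_shoulder below 0.004 m and z of inner_bearing in the frame of stub between 0.0375 and 0.0425 m and horizontal distance between hub and stub_shoulder below 0.006 m and z of hub in the frame of stub between 0.0315 and 0.0365 m and z of outer_bearing in the frame of stub between 0.0715 and 0.0765 m and horizontal distance between washer and stub_shoulder below 0.005 m and z of washer in the frame of stub between 0.085 and 0.091 m and angle between each of inner_bearing, outer_bearing's own z axis and vertical below 0.08 rad and angle between hub's own z axis and vertical below 0.06 rad and angle between washer's own z axis and vertical below 0.1 rad and linear speed of each of inner_bearing, hub, outer_bearing, washer below 0.02 m/s); the robot touches nothing.
It fails at once if the castle nut, dust cap or grease tub is moved (more than 20 mm) (distance of any of castle_nut, dust_cap, grease_tub from where it was at the start of the episode above 0.02 m).
It fails at once if the hub is dropped onto the axle (faster than 0.5 m/s while round it) (horizontal distance between hub and stub_shoulder below 0.03 m and z of hub in the frame of stub below 0.1 m and linear speed of hub above 0.5 m/s).
It also fails if it takes over 120 s, if anything falls off the work surface, if the arm or the gripper's body presses on something with over 40 N, if the wrist force passes 120 N, or if a joint passes its speed limit or range.

ROBOT

A 6-joint arm with a two-finger parallel gripper is mounted at the origin on the work surface. World frame = base frame: x ahead of the robot, y to its left, z up, the work surface at z = 0. Lengths are in mm, angles in rad, forces in N, time in s.
With the tool pointing down it reaches from about 275 to 775 mm from the base axis. Payload 14.6 kg.
Tool frame: the origin (TCP) lies on the front face of the gripper's body, between the roots of the fingers; the fingertips stand 73 mm ahead of it and the grasp point (between the pads) lies 54 mm ahead of it; z points along the fingers, y is the line along which they close (so a half turn about z gives the same grasp; the last joint's range is limited). The gripper opens to 85 mm and grips with 20 to 120 N. Pads are 22 mm wide; open, the fingers measure 114 mm over their backs; the gripper's body (76 mm by 85 mm) begins 54 mm behind the grasp point. The pads swing forward as they close: fully open they stand 13 mm farther back than shut.
Start: joints at [-1.379, 0.263, -0.048, 1.259, 0, 1.415], TCP at [178.436, -493.75, 303.878] pointing down, gripper open.
Joint ranges: [-2.65, 2.65], [-0.89, 1.7], [-1.18, 1.37], [-2.13, 2.11], [-1.35, 1.29], [-3.14, 3.14]. Speed limits (rad/s): [1.89, 1.89, 2.57, 2.79, 3.14, 3.14].

INTERFACE

Orientations are given as [roll, pitch, yaw] about the fixed x, y, z axes, in that order (R = Rz(yaw) Ry(pitch) Rx(roll)).
In Python, from workcell import r gives the robot as it stands.
- The arm moves only by the tool move_arm, never from a script. Its argument "steps" is one flat list of numbers, 6 for each row, row after row: the shift along the tool's x, y, z in parts of the range, where 1.0 means 100 cm, then the turn, a rotation vector about the tool's x, y, z in a scale on which 1.0 is 2 pi rad. A call has 1 to 20 rows; each row is the pose to reach, as a shift and turn from the pose commanded when the call began, along the tool's axes at that moment; what a row does not reach only later rows make up. A row lasts 1/10 s, in which the tool goes at most 50 mm and 8.59 degrees, less where a joint would pass 70% of its speed; a pose out of reach is approached as far as the arm can. Shift and turn numbers lie between -1 and 1, and a call with a number outside is refused. A call with a gripper value outside its range is refused whole. "hand" is the closure, from 0 (fully open) to 1 (shut), set as the call begins (left out, the last holds). The fingers move at their own pace and stop on an object; "force" is the grip in N (left out, the last holds). Time passes only in rows, so rows that repeat a pose let the fingers close. It gives the time, the measured TCP pose, the force, the opening and the grip force at its end, in the units of the state.
- r.get_state(): the state, without advancing time (a new reading comes with each control period).
- r.snapshot(name): name is "side" or "top"; returns a dict with "frame" (420x560x3 uint8, red, green, blue), "camera_matrix" (3x3 intrinsics, pixels), "dist_coeffs" ([k1, k2, p1, p2, k3] as OpenCV has them; the pictures are not rectified), "position" and "attitude" of the camera in the world. Camera axes: x right, y up, looking along -z (the intrinsics and any distortion apply to the point x, -y, -z); pixel columns grow to the right and rows downward; lengths in mm; the calibration is good to about 2 mm. A picture is of the moment at which its call begins. There is no depth.
- r.hand_in(): hands the job in; it is judged then, once.
The state is a dict: "time_s": time; "joint_positions": joint angles; "joint_vel": joint speeds; "joint_efforts": joint torques, N m; "eef_pos": TCP position; "eef_rot": TCP orientation; "force": force on the tool from outside, world axes, zero at the start; "moment": the same for the moment, N m; "gripper_width": finger opening in mm; "finger_force": force on a finger pad.
Only numpy, scipy, OpenCV 4.12 (cv2) and the standard library are available. Lean on these libraries where they do the work, as an engineer would, in place of code of your own. Each camera call takes 0.05 s, during which the arm holds its last target. There are 200 camera calls.

## Working session

There is one attempt and no reset: what is moved stays moved. The work goes in short steps, Python scripts to look and compute and a tool call to move; the robot and the scene stay as the last step left them, time stands still between calls to the robot, and variables do not carry over. Pictures are saved under pics/ and viewed, at most 17 in all, crops included, and the job is handed in when it is done.

Besides the shell and the picture viewer there is one more tool, called after "Call:" as a command line: name --argument value ..., lists and objects as JSON in quotes. move_arm: Moves the arm, as the interface text tells. Its arguments: {"type":"object","properties":{"steps":{"type":"array"},"hand":{"type":"number"},"force":{"type":"number"}},"required":["steps"]}

```bash
mkdir -p pics
python3 - <<'E'
from workcell import r
import cv2
for n in("top","side"):
    s=r.snapshot(n); cv2.imwrite(f"pics/{n}0.png",s["frame"][:,:,::-1])
    print(n,{k:v for k,v in s.items() if k!="frame"})
print(r.get_state())
E
```

```text
top {'camera_matrix': array([[401.25225169,   0.        , 283.0316109 ],
       [  0.        , 401.25225169, 210.65663288],
       [  0.        ,   0.        ,   1.        ]]), 'dist_coeffs': array([-0.08151629,  0.        ,  0.        ,  0.        ,  0.        ]), 'position': array([405.05939307,  20.14802306, 992.37537624]), 'attitude': array([ 1.59036078e-01,  1.10310403e-04, -1.57929385e+00])}
side {'camera_matrix': array([[522.75107339,   0.        , 277.30675743],
       [  0.        , 522.75107339, 205.70133347],
       [  0.        ,   0.        ,   1.        ]]), 'dist_coeffs': array([-0.19682074,  0.        ,  0.        ,  0.        ,  0.        ]), 'position': array([226.5570685 , 766.79736408, 700.87336737]), 'attitude': array([ 0.91932122, -0.00561746, -2.72499492])}
{'time_s': 0.1, 'joint_positions': array([-1.37928685e+00,  2.63468037e-01, -4.88461818e-02,  1.25937438e+00,
       -5.88744124e-06,  1.41547767e+00]), 'joint_vel': array([-0.00088786,  0.00035528,  0.00195886, -0.00079154, -0.00017922,
       -0.00090171]), 'joint_efforts': array([ 4.72888467e-03, -6.38577676e+01,  3.85062754e+01,  1.00996581e-02,
        3.34705260e-05,  4.64003502e-07]), 'eef_pos': array([ 178.40993733, -493.58526464,  303.48681876]), 'eef_rot': array([-3.14071021e+00, -1.32212893e-04,  3.46828077e-01]), 'force': array([-0.10410589,  1.09054148,  0.10377671]), 'moment': array([0.01225004, 0.00482651, 0.01499749]), 'finger_force': 0.0, 'gripper_width': 85.63999667067417}
```

View pics/top0.png

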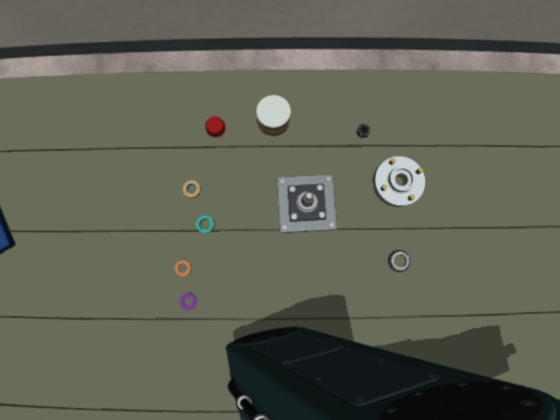

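View pics/side0.png

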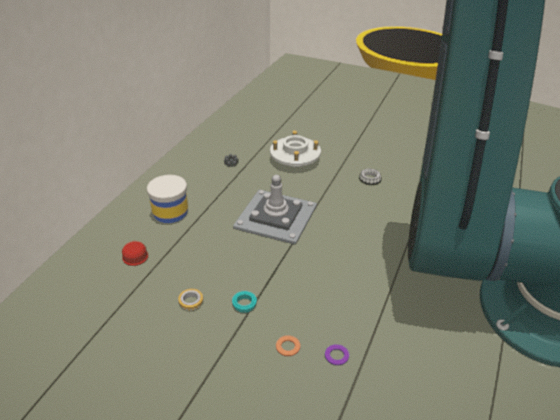

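The top view shows these candidates.
- Brass-caged bearing: (191,189) is brass and (205,224) is turquoise. The brass one fits.
- Washer: (182,268) is copper-orange and (188,301) is purple. The copper one fits.
- Stub (307,203), hub (400,181), larger bearing (400,261), nut (363,131), cap (215,127) and tub (274,112).

In the side view the matching pixels are brass (191,298), turquoise (244,301), copper (288,345) and purple (337,354). I'll confirm these in enlarged crops.

```bash
cat > h.py <<'E'
import numpy as np,cv2
from scipy.spatial.transform import Rotation as R
from workcell import r
def ray(s,uv):
    p=cv2.undistortPoints(np.array([[uv]],float),s["camera_matrix"],s["dist_coeffs"])[0,0]
    return s["position"],R.from_euler("xyz",s["attitude"]).apply([p[0],-p[1],-1])
def onplane(s,uv,z):
    c,d=ray(s,uv); return c+d*(z-c[2])/d[2]
def proj(s,P):
    q=R.from_euler("xyz",s["attitude"]).inv().apply(np.atleast_2d(P)-s["position"])*[1,-1,-1]
    return cv2.projectPoints(q,np.zeros(3),np.zeros(3),s["camera_matrix"],s["dist_coeffs"])[0][:,0]
def tile(f,c,h=33,k=8,w=264):
    x,y=c; t=cv2.resize(f[y-h:y+h,x-h:x+h],(w,w),interpolation=cv2.INTER_CUBIC)[:,:,::-1].copy()
    for i in range(-h+3,h,10):
        p=int((i+h)*w/(2*h)); cv2.line(t,(p,0),(p,5),(0,255,255),1); cv2.line(t,(0,p),(5,p),(0,255,255),1)
        cv2.putText(t,str(x+i),(p-10,15),0,.33,(255,255,255),1); cv2.putText(t,str(y+i),(7,p+4),0,.33,(255,255,255),1)
    return t
def mosaic(f,cs,name):
    T=[tile(f,c) for c in cs]; cv2.imwrite(name,np.vstack([np.hstack(T[:3]),np.hstack(T[3:])]))
E
python3 - <<'E'
from h import *
t=r.snapshot("top");s=r.snapshot("side")
mosaic(t["frame"],[(307,203),(400,181),(400,261),(191,189),(182,268),(205,224)],"pics/mt.png")
mosaic(s["frame"],[(276,207),(295,150),(370,177),(191,298),(288,345),(244,301)],"pics/ms.png")
for n,uv,z in [("stub",(307,197),106),("hub",(401,180),52),("inner",(400,261),16),("outer",(191,189),14),("washer",(182,268),5),("nut",(363,131),9)]: print(n,onplane(t,uv,z).round(1))
for n,uv,z in [("stub",(277,180),106),("hub",(295,144),52),("inner",(370,176),16),("outer",(191,297),14),("washer",(288,345),5)]: print(n,onplane(s,uv,z).round(1))
E
```

```text
stub [577.9 -35.2 106. ]
hub [ 628.6 -267.3   52. ]
inner [ 435.  -264.9   16. ]
outer [618.8 248.8  14. ]
washer [423.1 267.9   5. ]
nut [ 769.2 -189.3    9. ]
stub [574.2 -25.5 106. ]
hub [ 628.5 -256.8   52. ]
inner [ 434.1 -251.5   16. ]
outer [619.1 249.4  14. ]
washer [423.3 269.    5. ]
```

View pics/mt.png

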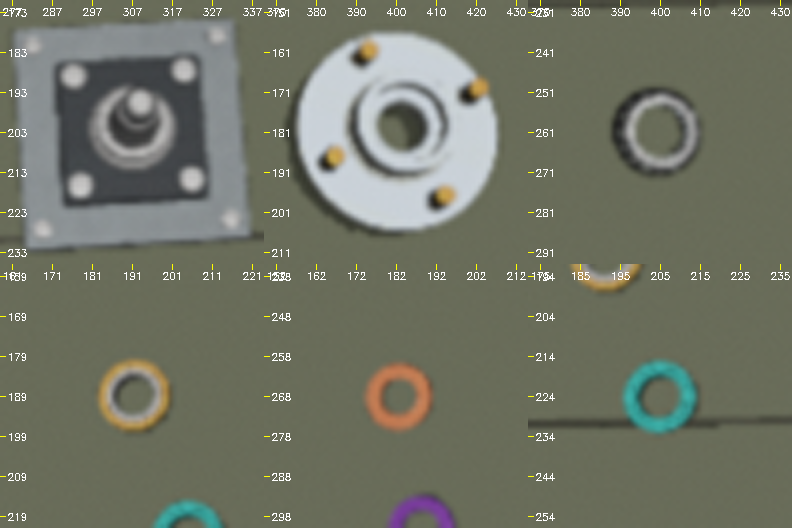

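View pics/ms.png

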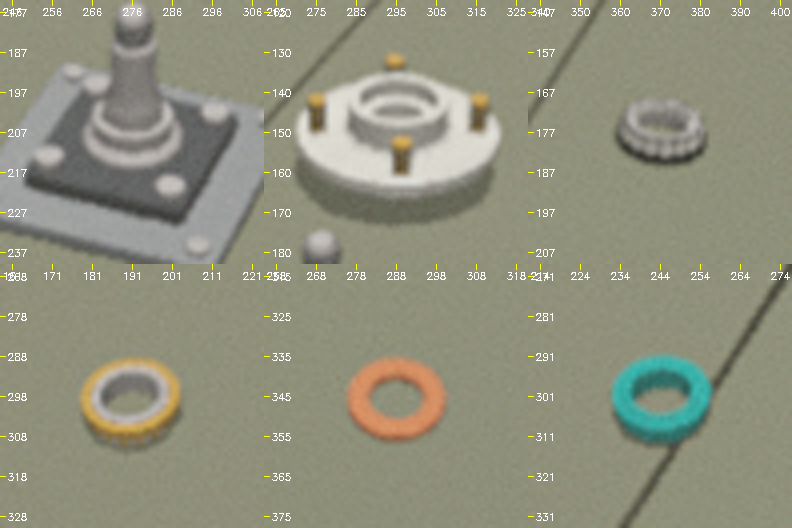

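The crops confirm the brass bearing at top (191,189), the copper washer at top (182,268), the black-caged larger bearing at (399,261), the hub at (400,180), and the stub tip at (309,195). The turquoise ring at (205,224) is the decoy. Next I'll refine each position by fitting circles of known size to the image gradients.

```bash
cat >> h.py <<'E'
def fit(s,xy,circles,rng=12):
    from scipy.optimize import minimize
    g=cv2.GaussianBlur(s["frame"],(0,0),.8).astype(np.float32)
    G=sum(np.hypot(cv2.Sobel(g[:,:,i],5,1,0),cv2.Sobel(g[:,:,i],5,0,1)) for i in range(3))
    a=np.linspace(0,2*np.pi,90,endpoint=False)
    def f(p):
        P=np.vstack([np.c_[p[0]+q*np.cos(a),p[1]+q*np.sin(a),0*a+z] for q,z in circles])
        u=proj(s,P).astype(np.float32)
        return -cv2.remap(G,u[:,0].copy(),u[:,1].copy(),1).mean()
    gr=[(f((xy[0]+i,xy[1]+j)),xy[0]+i,xy[1]+j) for i in np.arange(-rng,rng+1,2) for j in np.arange(-rng,rng+1,2)]
    return minimize(f,min(gr)[1:],method="Nelder-Mead").x
E
python3 - <<'E'
from h import *
S={n:r.snapshot(n) for n in("top","side")}
ob={"stub":((576,-30),[(21,40),(16,52)]),"stubtip":((576,-30),[(6,105.5)]),"hub":((628,-262),[(63,30),(31,52),(24.5,52)]),
"inner":((435,-260),[(27,2)]),"innertop":((435,-260),[(17.5,16)]),"outer":((619,249),[(22,14),(13.5,14)]),"washer":((423,268),[(20,5),(11.5,5)]),
"nut":((769,-189),[(16,10)]),"cap":((765,200),[(26,5)]),"tub":((780,50),[(42,72)])}
for n,(xy,c) in ob.items():
    print(n,*[fit(s,xy,c).round(1) for s in S.values()])
# plate orientation & ground check from plate corner screws (z~10)
P=[onplane(S["top"],(241+36+a/4,170+b/4-.4),11)[:2].round(1) for a,b in[(34,44),(217,35),(231,218),(43,229)]];print(P)
P=[onplane(S["top"],(367+a/4-.4,148+b/4-.4),52)[:2].round(1) for a,b in[(105,51),(215,87),(181,195),(71,156)]];print(P,np.mean(P,0))
E
```

```text
stub [582.2 -39.1] [569.2 -18. ]
stubtip [582.3 -38.9] [577.8 -28.4]
hub [ 634.5 -272.2] [ 632.6 -268. ]
inner [ 438.6 -263.4] [ 436.2 -260.6]
innertop [ 439.5 -260.2] [ 430.8 -240.7]
outer [621.2 249.2] [620.5 250.3]
washer [423.9 267.9] [424.2 268.2]
nut [ 767.9 -186.7] [ 763.8 -174.8]
cap [786.1 193.7] [781.9 196.5]
tub [799.2  41.3] [798.8  43.3]
[array([638.8,  12.1]), array([ 643.7, -103. ]), array([ 527.8, -108.4]), array([522. ,   7.6])]
[array([ 678. , -250.1]), array([ 655.1, -316.9]), array([ 588.1, -291.5]), array([ 612.5, -225.7])] [ 633.425 -271.05 ]
```

Run:
```python
from h import *
a=np.linspace(0,2*np.pi,73)
O={"stub":((582.2,-39),[(21,40),(16,52),(6,105)]),"hub":((633.7,-271),[(63,30),(31,52)]),"inner":((438.6,-262.5),[(27,1),(20,16)]),"outer":((621,249.7),[(22,14)]),"washer":((424,268),[(20,5)]),}
T=[]
for n in("top","side"):
    s=r.snapshot(n)
    for k in("stub","hub","inner"):
        (x,y),cs=O[k]; c=proj(s,[[x,y,30 if k!="inner" else 8]])[0].round().astype(int)
        t=cv2.resize(s["frame"][c[1]-33:c[1]+33,c[0]-33:c[0]+33],(264,264),interpolation=2)[:,:,::-1].copy()
        for q,z in cs:
            u=(proj(s,np.c_[x+q*np.cos(a),y+q*np.sin(a),0*a+z])-c+33+.5)*4-.5
            cv2.polylines(t,[u.round().astype(np.int32)],True,(0,0,255),1)
        T.append(t)
cv2.imwrite("pics/ov.png",np.vstack([np.hstack(T[:3]),np.hstack(T[3:])]))
```

```text
(no output)
```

View pics/ov.png

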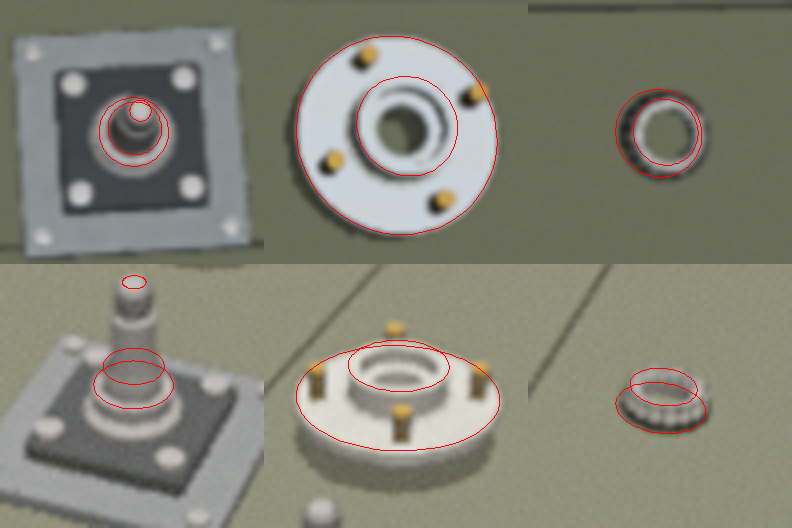

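The fits for the hub and larger bearing look good. The stub rings in the side view, at tile (132,385) and (132,405), don't match the heights I predicted, so I'll zoom in on the stub.

Run:
```python
from h import *
a=np.linspace(0,2*np.pi,73); T=[]
x,y=582,-39
for n,c in(("top",(308,200)),("side",(277,200))):
    s=r.snapshot(n); h=25;k=16
    for ov in(0,1):
        t=cv2.resize(s["frame"][c[1]-h-5:c[1]+h-5,c[0]-h:c[0]+h],(400,400) if 0 else (380,300+80)[:2],interpolation=2)[:,:,::-1].copy()
        K=380/50
        if ov:
            for q,z in[(21,40),(16,40),(16,52),(12,57),(12,86),(9.5,102),(6,106)]:
                u=(proj(s,np.c_[x+q*np.cos(a),y+q*np.sin(a),0*a+z])-[c[0]-h,c[1]-h-5]+.5)*K-.5
                cv2.polylines(t,[u.round().astype(np.int32)],True,(0,0,255),1)
            for X,Y in[(-70,-70)]:pass
        T.append(cv2.resize(t,(300,300)))
cv2.imwrite("pics/stub.png",np.vstack([np.hstack(T[:2]),np.hstack(T[2:])]))
```

```text
(no output)
```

View pics/stub.png

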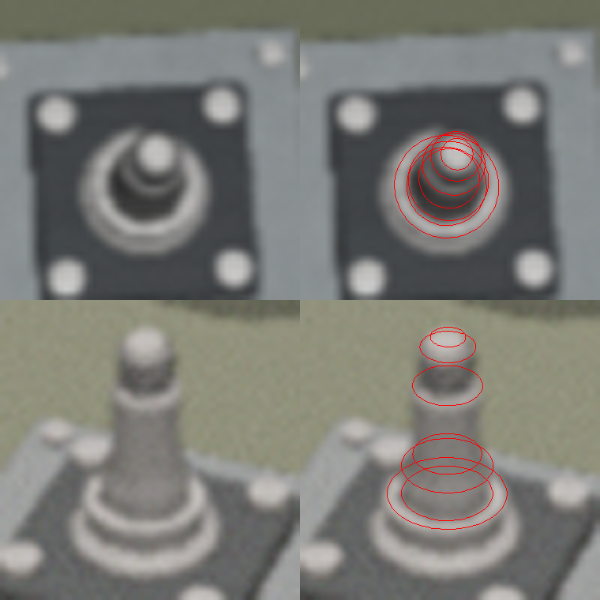

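The shoulder ring is at side tile (145,497) and the tip at (145,340). Both are within about 1 px of the prediction, and the lower ring is just a base collar. That puts the stub at about (582.3,-38.6), the larger bearing at (438,-264) and the hub at (633.5,-271) with its axis at -20°. I'll start moving.

```bash
cat > go.py <<'E'
import sys,numpy as np
from scipy.spatial.transform import Rotation as R
from workcell import r
s=r.get_state(); A=R.from_euler("xyz",s["eef_rot"])
for a in sys.argv[1:]:
    x,y,z,w=map(float,a.split(","))
    print(a,"->",(A.inv().apply(np.array([x,y,z])-s["eef_pos"])/10).round(2),(A.inv()*R.from_euler("xyz",[np.pi,0,w])).as_rotvec().round(3))
print(s["time_s"].__round__(2),s["eef_pos"].round(1),s["eef_rot"].round(3),"F",s["force"].round(1),"w",round(s["gripper_width"],1),"ff",round(s["finger_force"],1),"j",s["joint_positions"].round(2))
E
python3 go.py 438,-264,150,.7
```

```text
438,-264,150,.7 -> [ 32.22 -12.78  15.39] [-0.    -0.    -0.353]
0.5 [ 178.5 -493.8  303.9] [-3.142 -0.     0.347] F [-0.   0.5 -0.4] w 85.4 ff 0.0 j [-1.38  0.26 -0.05  1.26  0.    1.42]
```

The manual's scale: shifts go in shares of 100 cm and turns go in shares of 2 pi rad. Converting my numbers, 32.2 cm is 0.322, 15.4 cm is 0.154, -0.353 rad is -0.0562.

Call:
move_arm --steps '[0.322, -0.128, 0.08, 0, 0, -0.0562, 0.322, -0.128, 0.08, 0, 0, -0.0562, 0.322, -0.128, 0.08, 0, 0, -0.0562, 0.322, -0.128, 0.08, 0, 0, -0.0562, 0.322, -0.128, 0.08, 0, 0, -0.0562, 0.322, -0.128, 0.08, 0, 0, -0.0562, 0.322, -0.128, 0.08, 0, 0, -0.0562, 0.322, -0.128, 0.08, 0, 0, -0.0562, 0.322, -0.128, 0.154, 0, 0, -0.0562, 0.322, -0.128, 0.154, 0, 0, -0.0562, 0.322, -0.128, 0.154, 0, 0, -0.0562, 0.322, -0.128, 0.154, 0, 0, -0.0562]' --hand 0 --force 20

```text
time_s: 1.7
eef_pos: [437.7, -264.4, 150.7]
eef_rot: [3.142, 0.0, 0.699]
force: [0.6, 0.3, 1.1]
gripper_width: 85.3
finger_force: 0.0
```

```bash
python3 go.py 438,-264,72,.7
```

```text
438,-264,72,.7 -> [ 0.04 -0.01  7.87] [ 0.     0.    -0.001]
1.7 [ 437.7 -264.4  150.7] [3.142 0.    0.699] F [0.6 0.3 1.1] w 85.3 ff 0.0 j [-0.7   0.34 -0.38  0.85 -0.    1.74]
```

In the tool's units: 7.6 cm is 0.076, 4 cm is 0.04.

Call:
move_arm --steps '[0, 0, 0.04, 0, 0, 0, 0, 0, 0.076, 0, 0, 0, 0, 0, 0.076, 0, 0, 0, 0, 0, 0.076, 0, 0, 0]'

```text
time_s: 2.1
eef_pos: [438.2, -264.6, 75.5]
eef_rot: [3.141, -0.0, 0.699]
force: [-0.3, -0.7, 0.2]
gripper_width: 85.4
finger_force: 0.0
```

Call:
move_arm --steps '[0, 0, 0, 0, 0, 0, 0, 0, 0, 0, 0, 0, 0, 0, 0, 0, 0, 0, 0, 0, 0, 0, 0, 0, 0, 0, 0, 0, 0, 0, 0, 0, 0, 0, 0, 0, 0, 0, 0, 0, 0, 0, 0, 0, 0, 0, 0, 0]' --hand 1

```text
time_s: 2.9
eef_pos: [438.3, -264.3, 75.8]
eef_rot: [3.139, -0.0, 0.7]
force: [-3.5, 3.7, 22.5]
gripper_width: 51.0
finger_force: 24.2
```

Run:
```python
from h import *
s=r.snapshot("side"); c=(370,165); h=40
cv2.imwrite("pics/g1.png",cv2.resize(s["frame"][c[1]-h:c[1]+h,c[0]-h:c[0]+h],(560,560),interpolation=2)[:,:,::-1])
```

```text
(no output)
```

View pics/g1.png

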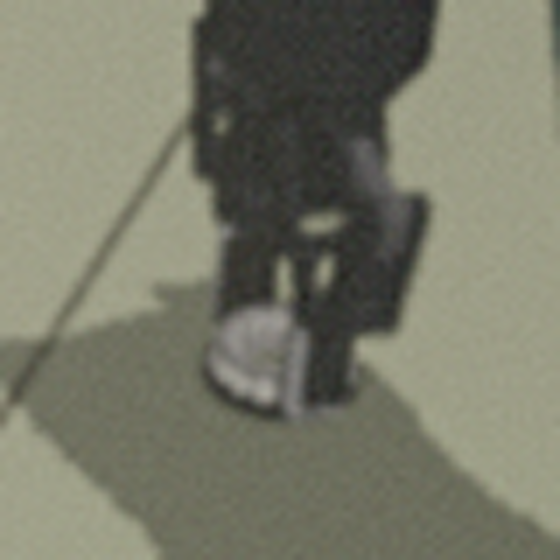

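The crop shows the fingers on the tapered part of the bearing: opening 51 mm, upward force 22 N. I'll open, go 7.5 mm lower and grip on the straight part.

In the tool's units: 0.76 cm is 0.0076, 0.4 cm is 0.004.

Call:
move_arm --steps '[0, 0, 0, 0, 0, 0, 0, 0, 0, 0, 0, 0, 0, 0, 0, 0, 0, 0, 0, 0, 0.004, 0, 0, 0, 0, 0, 0.0076, 0, 0, 0, 0, 0, 0.0076, 0, 0, 0]' --hand 0.2

```text
time_s: 3.55
eef_pos: [437.6, -263.8, 65.7]
eef_rot: [-3.141, 0.0, 0.7]
force: [-0.6, 1.4, -0.1]
gripper_width: 68.1
finger_force: 0.0
```

Call:
move_arm --steps '[0, 0, 0, 0, 0, 0, 0, 0, 0, 0, 0, 0, 0, 0, 0, 0, 0, 0, 0, 0, 0, 0, 0, 0, 0, 0, 0, 0, 0, 0, 0, 0, 0, 0, 0, 0]' --hand 1

```text
time_s: 4.15
eef_pos: [438.2, -264.0, 68.0]
eef_rot: [3.14, -0.001, 0.7]
force: [-6.4, 6.9, 38.5]
gripper_width: 57.5
finger_force: 19.0
```

In the tool's units: -0.35 cm is -0.0035.

Call:
move_arm --steps '[0, 0, -0.0035, 0, 0, 0, 0, 0, -0.0035, 0, 0, 0, 0, 0, -0.0035, 0, 0, 0, 0, 0, -0.0035, 0, 0, 0, 0, 0, -0.0035, 0, 0, 0]'

```text
time_s: 4.65
eef_pos: [437.6, -263.8, 69.4]
eef_rot: [-3.141, 0.0, 0.7]
force: [-0.2, -0.4, -1.7]
gripper_width: 52.8
finger_force: 21.3
```

In the tool's units: -1.57 rad is -0.2499.

Call:
move_arm --steps '[0, 0, 0, 0, 0, 0, 0, 0, 0, 0, 0, 0, 0, 0, 0, 0, 0, 0, 0, 0, 0, 0, 0, -0.0239, 0, 0, 0, 0, 0, -0.0477, 0, 0, 0, 0, 0, -0.0716, 0, 0, 0, 0, 0, -0.0955, 0, 0, 0, 0, 0, -0.1194, 0, 0, 0, 0, 0, -0.1432, 0, 0, 0, 0, 0, -0.1671, 0, 0, 0, 0, 0, -0.191, 0, 0, 0, 0, 0, -0.2149, 0, 0, 0, 0, 0, -0.2387, 0, 0, 0, 0, 0, -0.2499, 0, 0, 0, 0, 0, -0.2499, 0, 0, 0, 0, 0, -0.2499]' --hand 0.2

```text
time_s: 6.25
eef_pos: [437.8, -263.9, 69.8]
eef_rot: [-3.142, 0.0, 2.267]
force: [-0.6, 0.1, 0.2]
gripper_width: 68.3
finger_force: 0.0
```

Call:
move_arm --steps '[0, 0, 0, 0, 0, 0, 0, 0, 0, 0, 0, 0, 0, 0, 0, 0, 0, 0, 0, 0, 0, 0, 0, 0, 0, 0, 0, 0, 0, 0]' --hand 1 --force 40

```text
time_s: 6.75
eef_pos: [437.7, -264.0, 70.3]
eef_rot: [-3.141, 0.0, 2.268]
force: [-3.7, 0.3, 13.4]
gripper_width: 51.7
finger_force: 39.3
```

```bash
python3 go.py 438,-264,200,2.27 582.3,-38.6,200,2.27
```

```text
438,-264,200,2.27 -> [ -0.03   0.02 -12.97] [-0.     0.    -0.002]
582.3,-38.6,200,2.27 -> [  7.98  25.56 -12.98] [-0.     0.    -0.002]
6.75 [ 437.7 -264.    70.3] [-3.141  0.     2.268] F [-3.7  0.3 13.4] w 51.7 ff 39.3 j [-0.7   0.43 -0.5   0.64 -0.    0.17]
```

In the tool's units: 25.6 cm is 0.256, 22.5 cm is 0.225.

Call:
move_arm --steps '[0, 0, -0.02, 0, 0, 0, 0, 0, -0.06, 0, 0, 0, 0, 0, -0.1, 0, 0, 0, 0, 0, -0.13, 0, 0, 0, 0.016, 0.051, -0.13, 0, 0, 0, 0.03, 0.095, -0.13, 0, 0, 0, 0.045, 0.14, -0.13, 0, 0, 0, 0.06, 0.186, -0.13, 0, 0, 0, 0.07, 0.225, -0.13, 0, 0, 0, 0.08, 0.256, -0.13, 0, 0, 0, 0.08, 0.256, -0.13, 0, 0, 0, 0.08, 0.256, -0.13, 0, 0, 0, 0.08, 0.256, -0.13, 0, 0, 0, 0.08, 0.256, -0.13, 0, 0, 0]'

```text
time_s: 8.15
eef_pos: [581.8, -38.9, 199.8]
eef_rot: [-3.141, -0.0, 2.268]
force: [-0.1, -0.4, -2.2]
gripper_width: 51.4
finger_force: 42.7
```

```bash
python3 - <<'E'
from h import *
T=[]
for n,c in(("top",(307,185)),("side",(277,160))):
    s=r.snapshot(n); h=40
    T.append(cv2.resize(s["frame"][c[1]-h:c[1]+h,c[0]-h:c[0]+h],(400,400),interpolation=2)[:,:,::-1])
cv2.imwrite("pics/g2.png",np.hstack(T))
E
python3 go.py 582.3,-38.6,138,2.27
```

```text
582.3,-38.6,138,2.27 -> [-0.01  0.04  6.19] [ 0.     0.    -0.002]
8.25 [581.9 -38.8 199.9] [3.142 0.    2.268] F [ 0.3  0.  -1.2] w 51.6 ff 42.7 j [-0.21  0.41 -0.11  1.05 -0.    0.67]
```

View pics/g2.png

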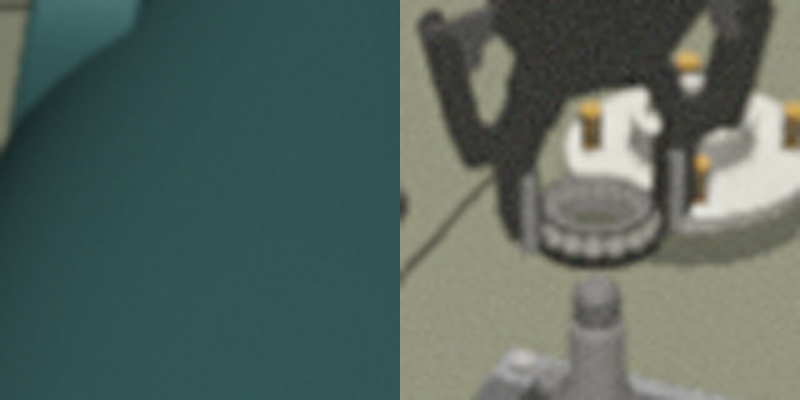

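The side crop shows the bearing level in the fingers, centred at col ≈277.4, with the shaft axis at ≈276.4. I'll check this against the projections.

Run:
```python
from h import *
s=r.snapshot("side")
print(proj(s,[[582,-38.8,130],[582,-38.8,145],[582.3,-38.6,100],[582.3,-38.6,60],[584.3,-38.6,100],[582.3,-36.6,100]]))
f=s["frame"].astype(int).sum(2)
for y in (181,186,191,196): print(y,f[y,262:292])
for y in (160,166,170): print(y,f[y,258:298])
```

```text
[[276.17751506 165.79635297]
 [276.21046439 159.46033687]
 [275.9390042  178.17885919]
 [275.86099739 194.05047002]
 [275.04272286 177.95092341]
 [275.5393374  178.68390513]]
181 [438 425 421 424 423 428 424 428 403 356 284 282 313 323 306 312 283 259
 271 368 423 426 424 433 421 419 422 425 423 420]
186 [421 415 428 425 423 430 419 406 387 365 392 401 396 412 414 394 395 377
 370 361 390 422 421 419 421 426 424 428 420 427]
191 [558 527 490 457 449 453 433 414 391 345 334 350 366 378 378 370 362 346
 342 344 387 419 426 421 423 422 419 419 425 425]
196 [443 352 324 381 404 402 374 327 309 338 354 362 367 370 372 367 358 351
 336 313 340 438 481 481 466 490 462 445 431 412]
160 [155 151 174 287 359 351 249 297 385 407 384 365 358 345 357 353 368 374
 374 364 352 356 356 332 376 402 403 391 354 261 206 178 236 327 360 286
 208 275 388 439]
166 [265 165 168 287 348 337 302 365 405 431 391 325 310 318 304 299 312 330
 322 312 308 317 320 313 295 359 384 399 430 388 256 161 245 295 333 351
 381 381 355 359]
170 [427 428 409 379 376 361 316 222 166 156 170 221 321 357 332 324 395 447
 407 330 332 393 391 316 225 201 217 169 154 187 251 276 292 291 295 282
 289 299 292 298]
```

Shaft centre is 276.0 and bearing centre about 276.3, so they're aligned to within about 0.5 mm. I'll lower it.

In the tool's units: 7.2 cm is 0.072, 6.5 cm is 0.065.

Call:
move_arm --steps '[0, 0.0004, 0.02, 0, 0, 0, 0, 0.0004, 0.04, 0, 0, 0, 0, 0.0004, 0.055, 0, 0, 0, 0, 0.0004, 0.065, 0, 0, 0, 0, 0.0004, 0.072, 0, 0, 0, 0, 0.0004, 0.072, 0, 0, 0]'

```text
time_s: 8.9
eef_pos: [582.3, -37.8, 127.3]
eef_rot: [-3.141, -0.001, 2.27]
force: [-0.3, -0.7, -2.2]
gripper_width: 51.6
finger_force: 42.7
```

In the tool's units: 0.6 cm is 0.006, 0.3 cm is 0.003.

Call:
move_arm --steps '[0, 0, 0.003, 0, 0, 0, 0, 0, 0.006, 0, 0, 0, 0, 0, 0.006, 0, 0, 0, 0, 0, 0.006, 0, 0, 0]'

```text
time_s: 9.3
eef_pos: [582.6, -37.9, 121.9]
eef_rot: [-3.141, 0.0, 2.27]
force: [0.2, -2.3, -3.6]
gripper_width: 51.4
finger_force: 42.7
```

In the tool's units: 0.8 cm is 0.008, 0.6 cm is 0.006.

Call:
move_arm --steps '[0, 0, 0.003, 0, 0, 0, 0, 0, 0.006, 0, 0, 0, 0, 0, 0.008, 0, 0, 0, 0, 0, 0.008, 0, 0, 0]'

```text
time_s: 9.7
eef_pos: [582.5, -37.9, 113.5]
eef_rot: [-3.141, 0.0, 2.27]
force: [-0.4, -5.5, -0.5]
gripper_width: 51.5
finger_force: 42.8
```

In the tool's units: 0.3 cm is 0.003, -0.05 cm is -0.0005.

Call:
move_arm --steps '[-0.0005, -0.0004, 0.0015, 0, 0, 0, -0.0005, -0.0004, 0.003, 0, 0, 0, -0.0005, -0.0004, 0.003, 0, 0, 0, -0.0005, -0.0004, 0.003, 0, 0, 0]'

```text
time_s: 10.1
eef_pos: [582.5, -38.2, 110.6]
eef_rot: [3.141, -0.0, 2.27]
force: [0.8, -0.3, -2.3]
gripper_width: 51.6
finger_force: 42.7
```

In the tool's units: 0.12 cm is 0.0012, 0.08 cm is 0.0008.

Call:
move_arm --steps '[0, 0, 0.0008, 0, 0, 0, 0, 0, 0.0012, 0, 0, 0, 0, 0, 0.0012, 0, 0, 0]'

```text
time_s: 10.4
eef_pos: [582.5, -38.2, 110.4]
eef_rot: [3.141, 0.0, 2.27]
force: [-5.1, 0.1, 13.5]
gripper_width: 51.7
finger_force: 44.2
```

Contact with the shoulder, 13 N up. I'll release and then lift off.

Call:
move_arm --steps '[0, 0, 0, 0, 0, 0, 0, 0, 0, 0, 0, 0, 0, 0, 0, 0, 0, 0, 0, 0, 0, 0, 0, 0, 0, 0, 0, 0, 0, 0]' --hand 0.2

```text
time_s: 10.9
eef_pos: [582.6, -38.3, 109.5]
eef_rot: [-3.142, -0.0, 2.27]
force: [0.1, -0.6, -0.6]
gripper_width: 68.4
finger_force: 0.0
```

In the tool's units: -14 cm is -0.14, -11 cm is -0.11.

Call:
move_arm --steps '[0, 0, -0.03, 0, 0, 0, 0, 0, -0.07, 0, 0, 0, 0, 0, -0.11, 0, 0, 0, 0, 0, -0.14, 0, 0, 0, 0, 0, -0.14, 0, 0, 0]' --hand 0

```text
time_s: 11.4
eef_pos: [583.9, -38.6, 253.6]
eef_rot: [3.138, 0.005, 2.27]
force: [0.1, 0.3, -0.5]
gripper_width: 85.4
finger_force: 0.0
```

```bash
python3 go.py 633.5,-271,250,1.225 633.5,-271,110,1.225
python3 - <<'E'
from h import *
s=r.snapshot("side"); c=(277,195); h=30
t=cv2.resize(s["frame"][c[1]-h:c[1]+h,c[0]-h:c[0]+h],(540,540),interpolation=2)[:,:,::-1].copy()
a=np.linspace(0,2*np.pi,73)
for q,z in[(27,40),(23,56)]:
    u=(proj(s,np.c_[582.3+q*np.cos(a),-38.6+q*np.sin(a),0*a+z])-c+h+.5)*9
    cv2.polylines(t,[u.round().astype(np.int32)],True,(0,0,255),1)
cv2.imwrite("pics/p1.png",t)
E
```

```text
633.5,-271,250,1.225 -> [-20.98 -11.16   0.42] [0.006 0.002 1.045]
633.5,-271,110,1.225 -> [-20.92 -11.21  14.42] [0.006 0.002 1.045]
11.4 [583.9 -38.6 253.6] [3.138 0.005 2.27 ] F [ 0.1  0.3 -0.5] w 85.4 ff 0.0 j [-0.21  0.38 -0.01  1.17  0.    0.67]
```

View pics/p1.png

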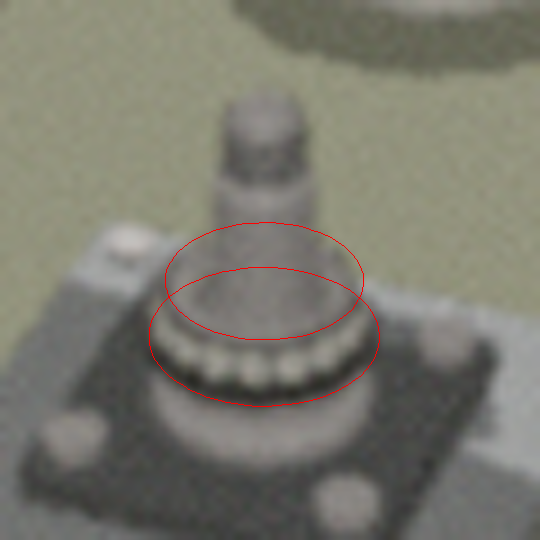

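The bearing is home and level in the crop, and its rim matches the predicted ellipse at (265,337). Next is the hub: a centring grip at yaw 2.796, then the real grip at 1.225.

```bash
python3 go.py 633.5,-271,160,2.796
```

```text
633.5,-271,160,2.796 -> [-21.01 -11.14   9.16] [ 0.001  0.003 -0.526]
11.45 [583.3 -38.5 251.3] [3.139e+00 3.000e-03 2.270e+00] F [ 0.3  0.  -0.9] w 85.0 ff 0.0 j [-0.21  0.38 -0.01  1.17  0.    0.67]
```

In the tool's units: -21 cm is -0.21, -11.1 cm is -0.111, -0.526 rad is -0.0837.

Call:
move_arm --steps '[-0.21, -0.111, 0, 0, 0, -0.0837, -0.21, -0.111, 0, 0, 0, -0.0837, -0.21, -0.111, 0, 0, 0, -0.0837, -0.21, -0.111, 0, 0, 0, -0.0837, -0.21, -0.111, 0, 0, 0, -0.0837, -0.21, -0.111, 0, 0, 0, -0.0837, -0.21, -0.111, 0.09, 0, 0, -0.0837, -0.21, -0.111, 0.09, 0, 0, -0.0837, -0.21, -0.111, 0.09, 0, 0, -0.0837, -0.21, -0.111, 0.09, 0, 0, -0.0837]'

```text
time_s: 12.45
eef_pos: [632.5, -270.0, 159.8]
eef_rot: [3.141, -0.001, 2.796]
force: [0.2, -0.1, -0.3]
gripper_width: 85.4
finger_force: 0.0
```

```bash
python3 go.py 633.5,-271,105,2.796
```

```text
633.5,-271,105,2.796 -> [-0.13 -0.07  5.48] [ 0.    -0.001  0.   ]
12.45 [ 632.5 -270.   159.8] [ 3.141e+00 -1.000e-03  2.796e+00] F [ 0.2 -0.1 -0.3] w 85.4 ff 0.0 j [-0.52  0.61  0.13  1.09  0.   -0.18]
```

In the tool's units: 5.5 cm is 0.055, 3 cm is 0.03.

Call:
move_arm --steps '[-0.001, -0.0005, 0.03, 0, 0, 0, -0.001, -0.0005, 0.055, 0, 0, 0, -0.001, -0.0005, 0.055, 0, 0, 0, -0.001, -0.0005, 0.055, 0, 0, 0]'

```text
time_s: 12.85
eef_pos: [634.3, -271.5, 106.8]
eef_rot: [-3.141, 0.002, 2.796]
force: [0.1, 1.1, 1.0]
gripper_width: 85.4
finger_force: 0.0
```

Call:
move_arm --steps '[0, 0, 0, 0, 0, 0, 0, 0, 0, 0, 0, 0, 0, 0, 0, 0, 0, 0, 0, 0, 0, 0, 0, 0, 0, 0, 0, 0, 0, 0]' --hand 1 --force 30

```text
time_s: 13.35
eef_pos: [634.2, -271.8, 106.7]
eef_rot: [-3.141, 0.003, 2.796]
force: [-1.6, -0.1, 8.8]
gripper_width: 60.3
finger_force: 30.9
```

In the tool's units: -3.5 cm is -0.035, -2 cm is -0.02, 1.57 rad is 0.2499.

Call:
move_arm --steps '[0, 0, 0, 0, 0, 0, 0, 0, 0, 0, 0, 0, 0, 0, 0, 0, 0, 0, 0, 0, 0, 0, 0, 0, 0, 0, -0.02, 0, 0, 0, 0, 0, -0.035, 0, 0, 0, 0, 0, -0.035, 0, 0, 0.0239, 0, 0, -0.035, 0, 0, 0.0477, 0, 0, -0.035, 0, 0, 0.0716, 0, 0, -0.035, 0, 0, 0.0955, 0, 0, -0.035, 0, 0, 0.1194, 0, 0, -0.035, 0, 0, 0.1432, 0, 0, -0.035, 0, 0, 0.1671, 0, 0, -0.035, 0, 0, 0.191, 0, 0, -0.035, 0, 0, 0.2149, 0, 0, -0.035, 0, 0, 0.2387, 0, 0, -0.035, 0, 0, 0.2499, 0, 0, -0.035, 0, 0, 0.2499]' --hand 0

```text
time_s: 15.15
eef_pos: [633.5, -271.3, 139.5]
eef_rot: [-3.141, -0.0, 1.225]
force: [-0.7, -0.3, -0.3]
gripper_width: 85.2
finger_force: 0.0
```

```bash
python3 go.py 633.5,-271,105,1.225;  python3 - <<'E'
from h import *
s=r.snapshot("side"); print(fit(s,(634,-271),[(63,30),(31,52)],6))
E
```

```text
633.5,-271,105,1.225 -> [ 0.03 -0.01  3.45] [-0. -0. -0.]
15.15 [ 633.5 -271.3  139.5] [-3.141 -0.     1.225] F [-0.7 -0.3 -0.3] w 85.2 ff 0.0 j [-0.52  0.62  0.1   1.05  0.    1.39]
[ 632.17331503 -267.03929272]
```

In the tool's units: 3.5 cm is 0.035, 2 cm is 0.02.

Call:
move_arm --steps '[0, 0, 0.02, 0, 0, 0, 0, 0, 0.035, 0, 0, 0, 0, 0, 0.035, 0, 0, 0, 0, 0, 0.035, 0, 0, 0]'

```text
time_s: 15.6
eef_pos: [633.5, -271.4, 104.9]
eef_rot: [-3.141, -0.0, 1.227]
force: [0.1, -0.5, 0.4]
gripper_width: 85.3
finger_force: 0.0
```

Call:
move_arm --steps '[0, 0, 0, 0, 0, 0, 0, 0, 0, 0, 0, 0, 0, 0, 0, 0, 0, 0, 0, 0, 0, 0, 0, 0, 0, 0, 0, 0, 0, 0, 0, 0, 0, 0, 0, 0]' --hand 1 --force 80

```text
time_s: 16.2
eef_pos: [633.8, -271.5, 106.0]
eef_rot: [3.14, 0.0, 1.226]
force: [-1.4, 1.2, 9.6]
gripper_width: 58.7
finger_force: 87.3
```

In the tool's units: -13 cm is -0.13, -12 cm is -0.12.

Call:
move_arm --steps '[0, 0, -0.01, 0, 0, 0, 0, 0, -0.03, 0, 0, 0, 0, 0, -0.06, 0, 0, 0, 0, 0, -0.09, 0, 0, 0, 0, 0, -0.12, 0, 0, 0, 0, 0, -0.13, 0, 0, 0, 0, 0, -0.13, 0, 0, 0]'

```text
time_s: 16.9
eef_pos: [633.8, -271.5, 235.6]
eef_rot: [3.14, 0.0, 1.226]
force: [-0.8, 0.1, -7.3]
gripper_width: 58.7
finger_force: 89.1
```

```bash
python3 go.py 582.5,-38.3,235,1.225
```

```text
582.5,-38.3,235,1.225 -> [ 20.21 -12.71   0.03] [0.002 0.    0.001]
16.9 [ 633.8 -271.5  235.6] [3.14  0.    1.226] F [-0.8  0.1 -7.3] w 58.7 ff 89.1 j [-0.52  0.57  0.28  1.27  0.    1.39]
```

In the tool's units: 20.2 cm is 0.202, 19.2 cm is 0.192.

Call:
move_arm --steps '[0.02, -0.013, 0, 0, 0, 0, 0.05, -0.032, 0, 0, 0, 0, 0.08, -0.05, 0, 0, 0, 0, 0.11, -0.069, 0, 0, 0, 0, 0.14, -0.088, 0, 0, 0, 0, 0.17, -0.107, 0, 0, 0, 0, 0.192, -0.121, 0, 0, 0, 0, 0.202, -0.127, 0, 0, 0, 0, 0.202, -0.127, 0, 0, 0, 0, 0.202, -0.127, 0, 0, 0, 0, 0.202, -0.127, 0, 0, 0, 0]'

```text
time_s: 18.0
eef_pos: [582.4, -39.2, 234.0]
eef_rot: [-3.141, 0.0, 1.225]
force: [-0.1, 0.6, -6.7]
gripper_width: 58.7
finger_force: 89.2
```

```bash
python3 go.py 582.5,-38.3,170,1.225
python3 - <<'E'
from h import *
s=r.snapshot("side"); cv2.imwrite("pics/h1.png",cv2.resize(s["frame"][80:240,180:380],(800,640))[:600,:,::-1])
E
```

```text
582.5,-38.3,170,1.225 -> [ 0.09 -0.02  6.4 ] [-0.001  0.    -0.   ]
18.0 [582.4 -39.2 234. ] [-3.141  0.     1.225] F [-0.1  0.6 -6.7] w 58.7 ff 89.2 j [-0.21  0.39 -0.05  1.13 -0.    1.71]
```

View pics/h1.png

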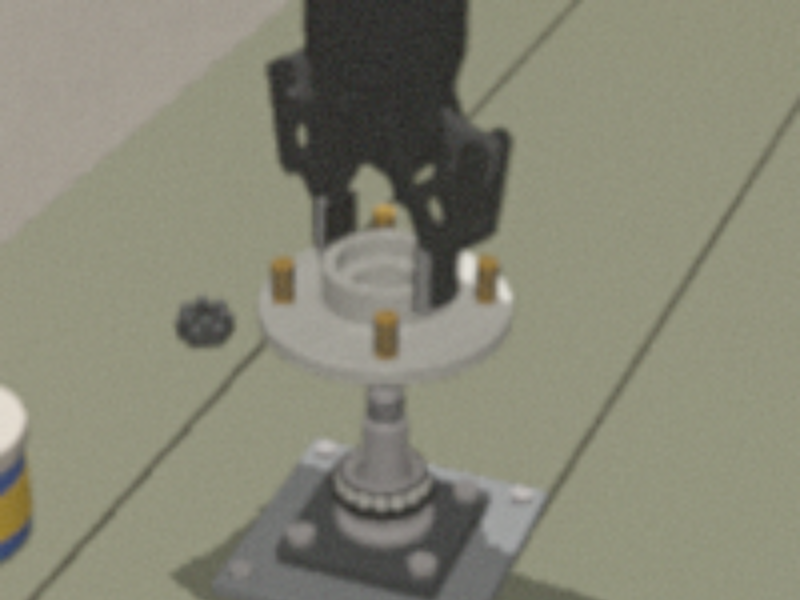

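The hub hangs level. Its flange spans 260 to 513, so its centre is 386, over the shaft at 386. I'll lower it slowly.

In the tool's units: 6.8 cm is 0.068, 6.5 cm is 0.065.

Call:
move_arm --steps '[0.0009, -0.0002, 0.01, 0, 0, 0, 0.0009, -0.0002, 0.025, 0, 0, 0, 0.0009, -0.0002, 0.04, 0, 0, 0, 0.0009, -0.0002, 0.055, 0, 0, 0, 0.0009, -0.0002, 0.065, 0, 0, 0, 0.0009, -0.0002, 0.068, 0, 0, 0, 0.0009, -0.0002, 0.068, 0, 0, 0]'

```text
time_s: 18.75
eef_pos: [582.3, -37.5, 166.2]
eef_rot: [-3.141, 0.0, 1.226]
force: [-0.2, 0.3, -6.1]
gripper_width: 58.8
finger_force: 89.1
```

In the tool's units: 1.2 cm is 0.012, 0.9 cm is 0.009.

Call:
move_arm --steps '[0, 0, 0.003, 0, 0, 0, 0, 0, 0.006, 0, 0, 0, 0, 0, 0.009, 0, 0, 0, 0, 0, 0.012, 0, 0, 0, 0, 0, 0.012, 0, 0, 0, 0, 0, 0.012, 0, 0, 0]'

```text
time_s: 19.35
eef_pos: [582.4, -37.4, 154.6]
eef_rot: [-3.142, -0.0, 1.226]
force: [0.4, 1.1, -6.7]
gripper_width: 59.2
finger_force: 89.2
```

In the tool's units: 1.1 cm is 0.011, 0.9 cm is 0.009.

Call:
move_arm --steps '[-0.0007, 0.0002, 0.003, 0, 0, 0, -0.0007, 0.0002, 0.006, 0, 0, 0, -0.0007, 0.0002, 0.009, 0, 0, 0, -0.0007, 0.0002, 0.011, 0, 0, 0, -0.0007, 0.0002, 0.011, 0, 0, 0]'

```text
time_s: 19.85
eef_pos: [582.2, -38.1, 143.2]
eef_rot: [-3.141, 0.0, 1.226]
force: [0.2, 0.5, -5.2]
gripper_width: 58.8
finger_force: 89.2
```

In the tool's units: 0.25 cm is 0.0025, 0.15 cm is 0.0015.

Call:
move_arm --steps '[0, 0, 0.0015, 0, 0, 0, 0, 0, 0.0025, 0, 0, 0, 0, 0, 0.0025, 0, 0, 0]'

```text
time_s: 20.15
eef_pos: [582.3, -38.1, 141.0]
eef_rot: [-3.141, 0.0, 1.226]
force: [0.8, 0.3, -7.0]
gripper_width: 59.3
finger_force: 89.2
```

In the tool's units: 0.15 cm is 0.0015, 0.1 cm is 0.001.

Call:
move_arm --steps '[0, 0, 0.0005, 0, 0, 0, 0, 0, 0.001, 0, 0, 0, 0, 0, 0.0015, 0, 0, 0, 0, 0, 0.0015, 0, 0, 0]'

```text
time_s: 20.55
eef_pos: [582.4, -38.1, 140.1]
eef_rot: [3.141, -0.0, 1.226]
force: [-3.1, 0.8, 3.0]
gripper_width: 59.0
finger_force: 90.3
```

Call:
move_arm --steps '[0, 0, 0, 0, 0, 0, 0, 0, 0, 0, 0, 0, 0, 0, 0, 0, 0, 0, 0, 0, 0, 0, 0, 0, 0, 0, 0, 0, 0, 0]' --hand 0

```text
time_s: 21.05
eef_pos: [582.4, -38.1, 139.6]
eef_rot: [3.141, -0.0, 1.226]
force: [0.2, 0.3, -0.5]
gripper_width: 85.3
finger_force: 0.0
```

In the tool's units: -11 cm is -0.11, -8 cm is -0.08.

Call:
move_arm --steps '[0, 0, -0.015, 0, 0, 0, 0, 0, -0.04, 0, 0, 0, 0, 0, -0.08, 0, 0, 0, 0, 0, -0.11, 0, 0, 0, 0, 0, -0.11, 0, 0, 0, 0, 0, -0.11, 0, 0, 0]'

```text
time_s: 21.65
eef_pos: [582.6, -38.1, 249.8]
eef_rot: [3.141, -0.0, 1.226]
force: [0.1, 1.2, -0.4]
gripper_width: 85.7
finger_force: 0.0
```

```bash
python3 go.py 621,249.5,250,.75 621,249.5,150,.75
python3 - <<'E'
from h import *
s=r.snapshot("side"); c=(277,190); h=40
t=cv2.resize(s["frame"][c[1]-h:c[1]+h,c[0]-h:c[0]+h],(560,560),interpolation=2)[:,:,::-1].copy()
a=np.linspace(0,2*np.pi,73)
for q,z in[(63,64),(31,86)]:
    u=(proj(s,np.c_[582.3+q*np.cos(a),-38.3+q*np.sin(a),0*a+z])-c+h+.5)*7
    cv2.polylines(t,[u.round().astype(np.int32)],True,(0,0,255),1)
cv2.imwrite("pics/p2.png",t)
E
```

```text
621,249.5,250,.75 -> [ 2.837e+01 -6.110e+00 -2.000e-02] [ 0.001 -0.     0.476]
621,249.5,150,.75 -> [28.37 -6.12  9.98] [ 0.001 -0.     0.476]
21.65 [582.6 -38.1 249.8] [ 3.141 -0.     1.226] F [ 0.1  1.2 -0.4] w 85.7 ff 0.0 j [-0.2   0.38 -0.02  1.17 -0.    1.71]
```

View pics/p2.png

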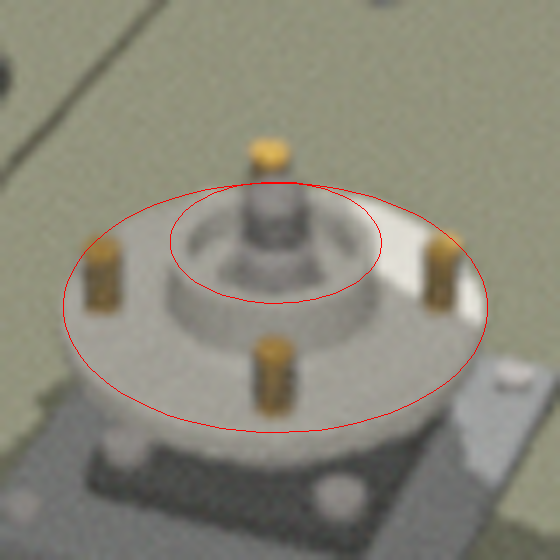

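The hub is seated level and matches the overlay: flange ellipse centre (275,307), rim (275,243). Next is the smaller bearing.

In the tool's units: 28.4 cm is 0.284, 10 cm is 0.1, 0.476 rad is 0.0758.

Call:
move_arm --steps '[0.284, -0.061, 0, 0, 0, 0.0758, 0.284, -0.061, 0, 0, 0, 0.0758, 0.284, -0.061, 0, 0, 0, 0.0758, 0.284, -0.061, 0, 0, 0, 0.0758, 0.284, -0.061, 0, 0, 0, 0.0758, 0.284, -0.061, 0, 0, 0, 0.0758, 0.284, -0.061, 0.05, 0, 0, 0.0758, 0.284, -0.061, 0.1, 0, 0, 0.0758, 0.284, -0.061, 0.1, 0, 0, 0.0758, 0.284, -0.061, 0.1, 0, 0, 0.0758, 0.284, -0.061, 0.1, 0, 0, 0.0758]'

```text
time_s: 22.8
eef_pos: [622.1, 249.7, 152.0]
eef_rot: [3.14, -0.003, 0.749]
force: [0.3, -0.7, 1.1]
gripper_width: 85.5
finger_force: 0.0
```

```bash
python3 go.py 621,249.5,77,.75
```

```text
621,249.5,77,.75 -> [-0.11 -0.07  7.5 ] [ 0.001 -0.003 -0.001]
22.8 [622.1 249.7 152. ] [ 3.14e+00 -3.00e-03  7.49e-01] F [ 0.3 -0.7  1.1] w 85.5 ff 0.0 j [0.26 0.58 0.06 1.04 0.   2.65]
```

In the tool's units: 7.3 cm is 0.073, -0.06 cm is -0.0006.

Call:
move_arm --steps '[-0.0006, -0.0002, 0.04, 0, 0, 0, -0.0006, -0.0002, 0.073, 0, 0, 0, -0.0006, -0.0002, 0.073, 0, 0, 0, -0.0006, -0.0002, 0.073, 0, 0, 0]' --hand 0.2

```text
time_s: 23.2
eef_pos: [621.4, 249.6, 78.8]
eef_rot: [3.141, -0.002, 0.749]
force: [0.5, 0.1, 0.4]
gripper_width: 68.3
finger_force: 0.0
```

Call:
move_arm --steps '[0, 0, 0, 0, 0, 0, 0, 0, 0, 0, 0, 0, 0, 0, 0, 0, 0, 0, 0, 0, 0, 0, 0, 0, 0, 0, 0, 0, 0, 0, 0, 0, 0, 0, 0, 0]' --hand 1 --force 20

```text
time_s: 23.8
eef_pos: [621.6, 249.8, 79.2]
eef_rot: [3.14, -0.003, 0.75]
force: [-2.0, -1.0, 11.5]
gripper_width: 42.4
finger_force: 18.7
```

In the tool's units: 0.1 cm is 0.001, -1.57 rad is -0.2499.

Call:
move_arm --steps '[0, 0, 0, 0, 0, 0, 0, 0, 0, 0, 0, 0, 0, 0, 0, 0, 0, 0, 0, 0, 0, 0, 0, -0.0239, 0, 0, 0, 0, 0, -0.0477, 0, 0, 0, 0, 0, -0.0716, 0, 0, 0, 0, 0, -0.0955, 0, 0, 0, 0, 0, -0.1194, 0, 0, 0, 0, 0, -0.1432, 0, 0, 0, 0, 0, -0.1671, 0, 0, 0, 0, 0, -0.191, 0, 0, 0, 0, 0, -0.2149, 0, 0, 0, 0, 0, -0.2387, 0, 0, 0, 0, 0, -0.2499, 0, 0, 0.001, 0, 0, -0.2499, 0, 0, 0.001, 0, 0, -0.2499]' --hand 0.3

```text
time_s: 25.4
eef_pos: [620.4, 249.5, 75.5]
eef_rot: [-3.141, -0.0, 2.317]
force: [-0.6, -0.0, -0.8]
gripper_width: 60.1
finger_force: 0.0
```

Call:
move_arm --steps '[0, 0, 0, 0, 0, 0, 0, 0, 0, 0, 0, 0, 0, 0, 0, 0, 0, 0, 0, 0, 0, 0, 0, 0, 0, 0, 0, 0, 0, 0]' --hand 1 --force 30

```text
time_s: 25.9
eef_pos: [620.4, 249.5, 75.9]
eef_rot: [3.141, 0.0, 2.319]
force: [-1.8, -0.6, 5.2]
gripper_width: 42.0
finger_force: 30.1
```

In the tool's units: -16 cm is -0.16, -14 cm is -0.14.

Call:
move_arm --steps '[0, 0, -0.02, 0, 0, 0, 0, 0, -0.06, 0, 0, 0, 0, 0, -0.1, 0, 0, 0, 0, 0, -0.14, 0, 0, 0, 0, 0, -0.16, 0, 0, 0, 0, 0, -0.16, 0, 0, 0]'

```text
time_s: 26.5
eef_pos: [621.4, 249.8, 238.6]
eef_rot: [3.137, 0.002, 2.319]
force: [-0.2, 0.3, -1.8]
gripper_width: 42.3
finger_force: 30.9
```

```bash
python3 go.py 582.4,-38.3,238,2.32
```

```text
582.4,-38.3,238,2.32 -> [-1.846e+01 -2.246e+01  1.000e-02] [ 0.004  0.002 -0.001]
26.5 [621.4 249.8 238.6] [3.137e+00 2.000e-03 2.319e+00] F [-0.2  0.3 -1.8] w 42.3 ff 30.9 j [ 0.26  0.53  0.21  1.24 -0.    1.08]
```

In the tool's units: -22.4 cm is -0.224, -20.7 cm is -0.207.

Call:
move_arm --steps '[-0.025, -0.03, 0, 0, 0, 0, -0.055, -0.067, 0, 0, 0, 0, -0.085, -0.103, 0, 0, 0, 0, -0.115, -0.14, 0, 0, 0, 0, -0.145, -0.176, 0, 0, 0, 0, -0.17, -0.207, 0, 0, 0, 0, -0.184, -0.224, 0, 0, 0, 0, -0.184, -0.224, 0, 0, 0, 0, -0.184, -0.224, 0, 0, 0, 0, -0.184, -0.224, 0, 0, 0, 0]'

```text
time_s: 27.5
eef_pos: [581.5, -36.9, 234.9]
eef_rot: [-3.141, -0.001, 2.32]
force: [0.3, 0.6, -0.0]
gripper_width: 42.4
finger_force: 31.0
```

```bash
python3 go.py 582.4,-38.2,168,2.32
python3 - <<'E'
from h import *
s=r.snapshot("side"); cv2.imwrite("pics/o1.png",cv2.resize(s["frame"][100:220,210:350],(700,600),interpolation=2)[:,:,::-1])
E
```

```text
582.4,-38.2,168,2.32 -> [-0.16 -0.02  6.69] [-0.    -0.001  0.   ]
27.5 [581.5 -36.9 234.9] [-3.141e+00 -1.000e-03  2.320e+00] F [ 0.3  0.6 -0. ] w 42.4 ff 31.0 j [-0.2   0.39 -0.05  1.14  0.    0.62]
```

View pics/o1.png

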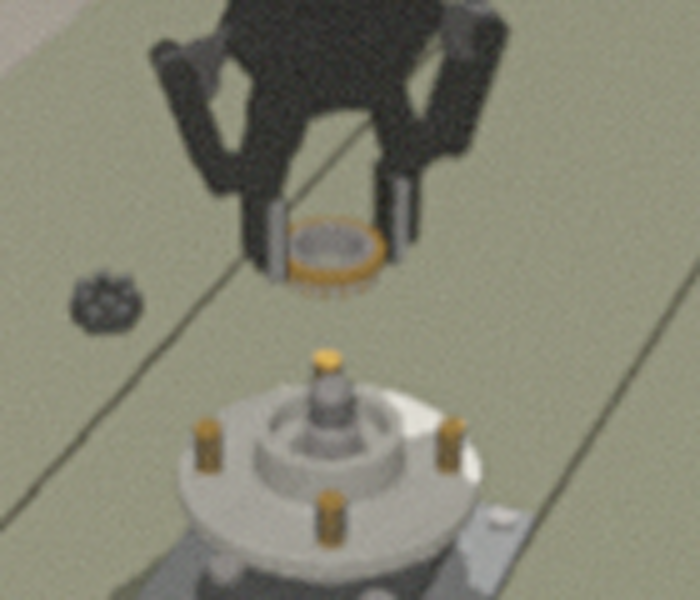

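The brass bearing is held level at (333,255) with the shaft at (331,390). Lowering it now.

In the tool's units: 6.8 cm is 0.068, -0.02 cm is -0.0002.

Call:
move_arm --steps '[-0.0014, -0.0002, 0.02, 0, 0, 0, -0.0014, -0.0002, 0.04, 0, 0, 0, -0.0014, -0.0002, 0.06, 0, 0, 0, -0.0014, -0.0002, 0.068, 0, 0, 0, -0.0014, -0.0002, 0.068, 0, 0, 0, -0.0014, -0.0002, 0.068, 0, 0, 0]'

```text
time_s: 28.15
eef_pos: [582.8, -38.6, 168.3]
eef_rot: [3.141, 0.001, 2.32]
force: [0.3, 1.1, -1.2]
gripper_width: 42.0
finger_force: 30.9
```

```bash
python3 go.py 582.4,-38.2,158,2.32
```

```text
582.4,-38.2,158,2.32 -> [ 0.06 -0.    1.03] [0.    0.001 0.   ]
28.15 [582.8 -38.6 168.3] [3.141e+00 1.000e-03 2.320e+00] F [ 0.3  1.1 -1.2] w 42.0 ff 30.9 j [-0.21  0.43 -0.17  0.97  0.    0.62]
```

In the tool's units: 1.1 cm is 0.011, 0.9 cm is 0.009.

Call:
move_arm --steps '[0.0003, 0, 0.003, 0, 0, 0, 0.0003, 0, 0.006, 0, 0, 0, 0.0003, 0, 0.009, 0, 0, 0, 0.0003, 0, 0.011, 0, 0, 0, 0.0003, 0, 0.011, 0, 0, 0]'

```text
time_s: 28.65
eef_pos: [582.3, -38.7, 156.9]
eef_rot: [3.141, 0.0, 2.32]
force: [-0.3, 0.2, 3.5]
gripper_width: 42.5
finger_force: 33.0
```

Call:
move_arm --steps '[0, 0, 0, 0, 0, 0, 0, 0, 0, 0, 0, 0, 0, 0, 0, 0, 0, 0, 0, 0, 0, 0, 0, 0, 0, 0, 0, 0, 0, 0]' --hand 0.3

```text
time_s: 29.15
eef_pos: [582.3, -38.7, 156.6]
eef_rot: [-3.142, 0.0, 2.32]
force: [0.4, -0.2, -0.4]
gripper_width: 59.9
finger_force: 0.0
```

In the tool's units: -10 cm is -0.1, -9 cm is -0.09.

Call:
move_arm --steps '[0, 0, -0.03, 0, 0, 0, 0, 0, -0.06, 0, 0, 0, 0, 0, -0.09, 0, 0, 0, 0, 0, -0.1, 0, 0, 0, 0, 0, -0.1, 0, 0, 0]'

```text
time_s: 29.65
eef_pos: [582.8, -38.8, 257.6]
eef_rot: [3.14, 0.002, 2.32]
force: [-0.7, -0.5, -1.2]
gripper_width: 60.0
finger_force: 0.0
```

```bash
python3 go.py 424,268,200,.75
python3 - <<'E'
from h import *
T=[]
for n,c in(("top",(307,185)),("side",(277,180))):
    s=r.snapshot(n); h=30
    t=cv2.resize(s["frame"][c[1]-h:c[1]+h,c[0]-h:c[0]+h],(400,400),interpolation=2)[:,:,::-1].copy()
    a=np.linspace(0,2*np.pi,73)
    if n=="side":
      for q,z in[(22,88)]:
        u=(proj(s,np.c_[582.3+q*np.cos(a),-38.3+q*np.sin(a),0*a+z])-c+h+.5)*400/60
        cv2.polylines(t,[u.round().astype(np.int32)],True,(0,0,255),1)
    T.append(t)
cv2.imwrite("pics/p3.png",np.hstack(T))
E
```

```text
424,268,200,.75 -> [33.29  9.25  5.71] [0.003 0.    1.57 ]
29.65 [582.8 -38.8 257.6] [3.14e+00 2.00e-03 2.32e+00] F [-0.7 -0.5 -1.2] w 60.0 ff 0.0 j [-0.21  0.38 -0.    1.19  0.    0.62]
```

View pics/p3.png

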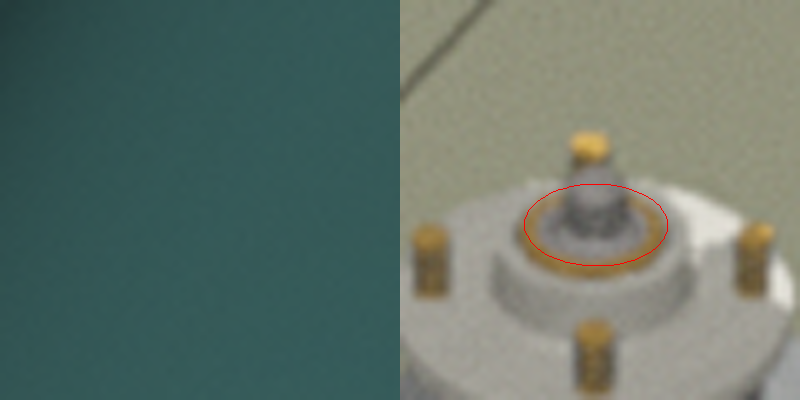

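The smaller bearing sits level in the mouth: its brass ring is centred at (593,232) in the crop and is no higher than predicted. Next is the washer.

```bash
python3 go.py 424,268,140,2.32
```

```text
424,268,140,2.32 -> [33.21  9.31 11.57] [-0.001 -0.001 -0.   ]
29.75 [582.  -38.6 255.5] [-3.141e+00 -1.000e-03  2.320e+00] F [-0.4  0.7 -0.4] w 59.6 ff 0.0 j [-0.21  0.38 -0.    1.19  0.    0.62]
```

In the tool's units: 33.3 cm is 0.333, 11 cm is 0.11.

Call:
move_arm --steps '[0.333, 0.092, 0, 0, 0, 0, 0.333, 0.092, 0, 0, 0, 0, 0.333, 0.092, 0, 0, 0, 0, 0.333, 0.092, 0, 0, 0, 0, 0.333, 0.092, 0, 0, 0, 0, 0.333, 0.092, 0, 0, 0, 0, 0.333, 0.092, 0, 0, 0, 0, 0.333, 0.092, 0.05, 0, 0, 0, 0.333, 0.092, 0.1, 0, 0, 0, 0.333, 0.092, 0.11, 0, 0, 0, 0.333, 0.092, 0.11, 0, 0, 0, 0.333, 0.092, 0.11, 0, 0, 0]'

```text
time_s: 30.95
eef_pos: [423.7, 267.9, 147.9]
eef_rot: [3.141, 0.0, 2.319]
force: [-0.1, 0.5, 0.9]
gripper_width: 60.0
finger_force: 0.0
```

```bash
python3 go.py 424,268,71.5,2.32
```

```text
424,268,71.5,2.32 -> [-0.01  0.02  7.64] [ 0.001  0.    -0.001]
30.95 [423.7 267.9 147.9] [3.141 0.    2.319] F [-0.1  0.5  0.9] w 60.0 ff 0.0 j [ 0.4   0.33 -0.41  0.83  0.    1.22]
```

In the tool's units: 7.6 cm is 0.076, 7 cm is 0.07.

Call:
move_arm --steps '[0, 0, 0.04, 0, 0, 0, 0, 0, 0.07, 0, 0, 0, 0, 0, 0.076, 0, 0, 0, 0, 0, 0.076, 0, 0, 0, 0, 0, 0.076, 0, 0, 0]'

```text
time_s: 31.45
eef_pos: [424.0, 268.2, 72.4]
eef_rot: [3.139, 0.001, 2.32]
force: [0.5, 0.6, -0.1]
gripper_width: 59.9
finger_force: 0.0
```

Call:
move_arm --steps '[0, 0, 0, 0, 0, 0, 0, 0, 0, 0, 0, 0, 0, 0, 0, 0, 0, 0, 0, 0, 0, 0, 0, 0, 0, 0, 0, 0, 0, 0, 0, 0, 0, 0, 0, 0]' --hand 1 --force 20

```text
time_s: 32.05
eef_pos: [423.7, 268.2, 72.1]
eef_rot: [3.139, 0.001, 2.32]
force: [-2.5, -1.1, 14.1]
gripper_width: 38.0
finger_force: 18.5
```

In the tool's units: -16 cm is -0.16, -14 cm is -0.14.

Call:
move_arm --steps '[0, 0, -0.02, 0, 0, 0, 0, 0, -0.06, 0, 0, 0, 0, 0, -0.1, 0, 0, 0, 0, 0, -0.14, 0, 0, 0, 0, 0, -0.16, 0, 0, 0, 0, 0, -0.16, 0, 0, 0]'

```text
time_s: 32.65
eef_pos: [423.9, 268.3, 234.0]
eef_rot: [3.136, 0.002, 2.32]
force: [-0.1, -0.2, -1.4]
gripper_width: 38.5
finger_force: 20.5
```

```bash
python3 go.py 582.4,-38.3,232,2.32
```

```text
582.4,-38.3,232,2.32 -> [-33.25  -9.27   0.21] [ 0.005  0.002 -0.   ]
32.65 [423.9 268.3 234. ] [3.136e+00 2.000e-03 2.320e+00] F [-0.1 -0.2 -1.4] w 38.5 ff 20.5 j [ 0.4   0.25 -0.26  1.05 -0.    1.22]
```

In the tool's units: -33.2 cm is -0.332, -31 cm is -0.31.

Call:
move_arm --steps '[-0.03, -0.008, 0, 0, 0, 0, -0.07, -0.019, 0, 0, 0, 0, -0.11, -0.031, 0, 0, 0, 0, -0.15, -0.042, 0, 0, 0, 0, -0.19, -0.053, 0, 0, 0, 0, -0.23, -0.064, 0, 0, 0, 0, -0.27, -0.075, 0, 0, 0, 0, -0.31, -0.086, 0, 0, 0, 0, -0.332, -0.093, 0, 0, 0, 0, -0.332, -0.093, 0, 0, 0, 0, -0.332, -0.093, 0, 0, 0, 0, -0.332, -0.093, 0, 0, 0, 0]'

```text
time_s: 33.85
eef_pos: [580.3, -37.8, 230.3]
eef_rot: [-3.141, -0.001, 2.32]
force: [-0.5, 1.0, -1.3]
gripper_width: 38.4
finger_force: 20.5
```

```bash
python3 go.py 582.4,-38.3,182,2.32
python3 - <<'E'
from h import *
s=r.snapshot("side"); cv2.imwrite("pics/w1.png",cv2.resize(s["frame"][110:210,220:340],(720,600),interpolation=2)[:,:,::-1])
E
```

```text
582.4,-38.3,182,2.32 -> [-0.18  0.12  4.83] [-0.    -0.001  0.   ]
33.85 [580.3 -37.8 230.3] [-3.141e+00 -1.000e-03  2.320e+00] F [-0.5  1.  -1.3] w 38.4 ff 20.5 j [-0.21  0.39 -0.06  1.12  0.    0.62]
```

View pics/w1.png

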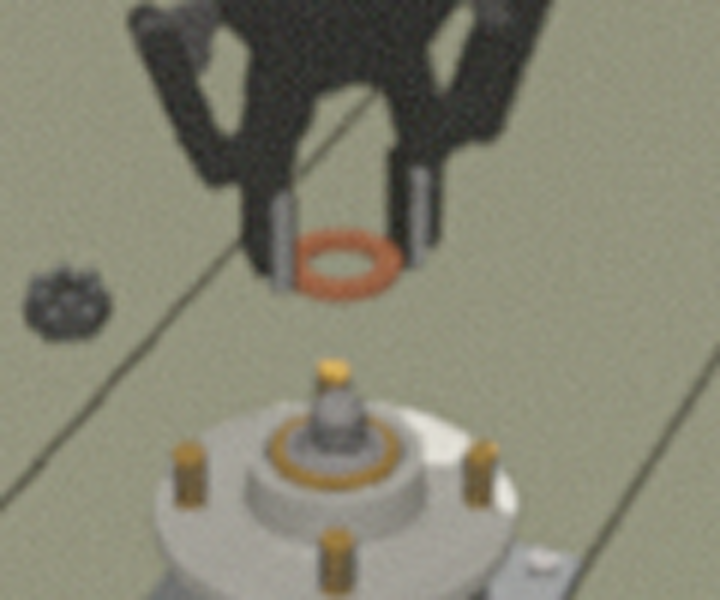

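The washer is held level with its centre at (347,265), against the shaft at (338,400). That fits the 2 mm of x still to correct. I'll correct it and lower.

In the tool's units: 4.8 cm is 0.048, -0.18 cm is -0.0018.

Call:
move_arm --steps '[-0.0018, 0.0012, 0, 0, 0, 0, -0.0018, 0.0012, 0.02, 0, 0, 0, -0.0018, 0.0012, 0.04, 0, 0, 0, -0.0018, 0.0012, 0.048, 0, 0, 0, -0.0018, 0.0012, 0.048, 0, 0, 0, -0.0018, 0.0012, 0.048, 0, 0, 0, -0.0018, 0.0012, 0.048, 0, 0, 0]'

```text
time_s: 34.6
eef_pos: [583.3, -39.1, 183.5]
eef_rot: [3.141, 0.001, 2.32]
force: [-0.4, -0.5, -0.2]
gripper_width: 38.0
finger_force: 20.5
```

```bash
python3 go.py 582.4,-38.3,162,2.32
```

```text
582.4,-38.3,162,2.32 -> [ 0.13 -0.01  2.15] [ 0.001  0.001 -0.   ]
34.6 [583.3 -39.1 183.5] [3.141e+00 1.000e-03 2.320e+00] F [-0.4 -0.5 -0.2] w 38.0 ff 20.5 j [-0.21  0.42 -0.14  1.01 -0.    0.62]
```

In the tool's units: 2.1 cm is 0.021, 1.9 cm is 0.019.

Call:
move_arm --steps '[0.0007, 0, 0.005, 0, 0, 0, 0.0007, 0, 0.01, 0, 0, 0, 0.0007, 0, 0.015, 0, 0, 0, 0.0007, 0, 0.019, 0, 0, 0, 0.0007, 0, 0.021, 0, 0, 0, 0.0007, 0, 0.021, 0, 0, 0]'

```text
time_s: 35.2
eef_pos: [582.4, -38.6, 161.2]
eef_rot: [-3.141, -0.0, 2.32]
force: [0.6, 0.5, -0.5]
gripper_width: 38.1
finger_force: 20.5
```

Underside about 1 mm above home with no side forces. I'll release and lift off.

Call:
move_arm --steps '[0, 0, 0, 0, 0, 0, 0, 0, 0, 0, 0, 0, 0, 0, 0, 0, 0, 0, 0, 0, 0, 0, 0, 0, 0, 0, 0, 0, 0, 0]' --hand 0.3

```text
time_s: 35.7
eef_pos: [582.5, -38.6, 161.6]
eef_rot: [3.141, 0.0, 2.32]
force: [0.6, -0.4, -0.1]
gripper_width: 59.7
finger_force: 0.0
```

In the tool's units: 20 cm is 0.2, -12 cm is -0.12.

Call:
move_arm --steps '[0, 0, -0.02, 0, 0, 0, 0, 0, -0.06, 0, 0, 0, 0, 0, -0.1, 0, 0, 0, 0, 0, -0.12, 0, 0, 0, 0.1, 0, -0.12, 0, 0, 0, 0.2, 0, -0.12, 0, 0, 0, 0.2, 0, -0.12, 0, 0, 0, 0.2, 0, -0.12, 0, 0, 0, 0.2, 0, -0.12, 0, 0, 0, 0.2, 0, -0.12, 0, 0, 0]'

```text
time_s: 36.7
eef_pos: [445.9, 108.5, 282.0]
eef_rot: [3.141, 0.001, 2.322]
force: [1.1, -0.6, 0.1]
gripper_width: 59.7
finger_force: 0.0
```

```bash
python3 go.py
python3 - <<'E'
from h import *
T=[]
for n,c in(("top",(307,195)),("side",(277,180))):
    s=r.snapshot(n); h=30
    T.append(cv2.resize(s["frame"][c[1]-h:c[1]+h,c[0]-h:c[0]+h],(400,400),interpolation=2)[:,:,::-1])
cv2.imwrite("pics/p4.png",np.hstack(T))
E
```

```text
36.7 [445.9 108.5 282. ] [3.141e+00 1.000e-03 2.322e+00] F [ 1.1 -0.6  0.1] w 59.7 ff 0.0 j [ 0.06  0.16 -0.25  1.16 -0.    0.88]
```

View pics/p4.png

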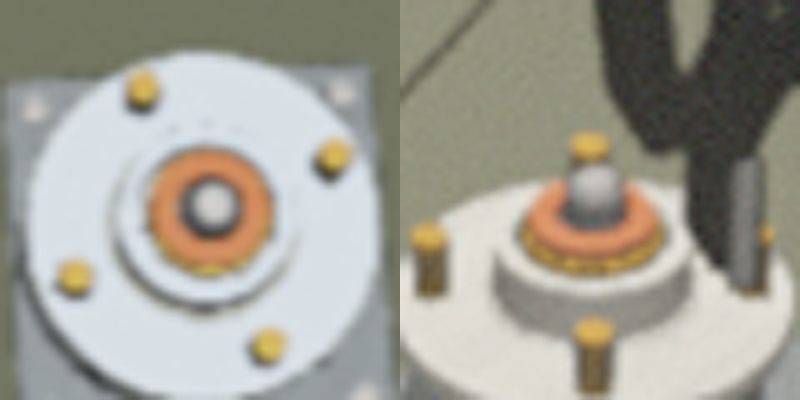

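The top view shows the washer round the thread at (210,210), centred and flat on the brass ring. The side view shows the whole stack level, with the washer at (595,222). The gripper is well clear, so I'm handing in.

```bash
python3 -c "from workcell import r; print(r.hand_in())"
```

```text
the job is handed in; nothing more can be done
None
```

All four parts are on the stub axle in the order asked and look level and fully home in the camera images; I handed the job in at about 37 s, and no pass/fail result was returned.

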